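Put three swapped components back into their own trays

ROBOT

A 7-joint arm with a two-finger parallel gripper is mounted at the origin on the work surface. World frame = base frame: x ahead of the robot, y to its left, z up, the work surface at z = 0. Lengths are in mm, angles in rad, forces in N, time in s.
With the tool pointing down it reaches from about 425 to 1025 mm from the base axis. Payload 9.4 kg.
Tool frame: the origin (TCP) lies midway between the tips of the shut fingers; the grasp point (between the pads) lies 19 mm behind it; z points along the fingers, y is the line along which they close (so a half turn about z gives the same grasp; the last joint's range is limited). The gripper opens to 93 mm and grips with 3 to 60 N. Pads are 15 mm wide; open, the fingers measure 128 mm over their backs; the gripper's body (75 mm by 188 mm) begins 65 mm behind the grasp point.
Start: joints at [-1.348, 0.599, -0.003, 1.599, 0.002, 0.943, -0.08], TCP at [214.118, 692.66, 218.618] pointing down, gripper open.
Joint ranges: [-2.57, 2.57], [-0.35, 1.97], [-1.29, 1.29], [0.11, 2.56], [-1.05, 4.19], [0.11, 1.86], [-2.63, 2.63]. Speed limits (rad/s): [2.22, 2.22, 3.01, 3.01, 3.14, 3.14, 3.14].

INTERFACE

Orientations are given as a rotation vector (axis times angle).
In Python, from rig import ctrl gives the robot as it stands.
- The arm moves only by the tool step_arm, never from a script. Its argument "moves" is a list of rows, each a list of 7 numbers: the shift along the tool's x, y, z in m, then the turn, a rotation vector about the tool's x, y, z in rad, then the closure, from 0 (fully open) to 1 (shut). In form: [[x, y, z, wx, wy, wz, gripper], ...]. A call has 1 to 20 rows; each row shifts and turns the commanded pose from where the row before left it, along the tool's axes as they then stand; what a row does not reach is not made up. A row lasts 1/10 s, in which the tool goes at most 50 mm and 8.59 degrees, less where a joint would pass 70% of its speed; a pose out of reach is approached as far as the arm can. A call with a gripper value outside its range is refused whole. The fingers move at their own pace and stop on an object; "newtons" is the grip in N (left out, the last holds). Time passes only in rows, so rows that do not move let the fingers close. It gives the time, the measured TCP pose, the force, the opening and the grip force at its end, in the units of the state.
- ctrl.get_obs(): the state, without advancing time (a new reading comes with each control period).
- ctrl.read_camera(name): name is "side" or "top"; returns a dict with "frame" (384x512x3 uint8, red, green, blue), "fx", "fy", "cx", "cy" (pixels), "k1" (the pictures are not rectified: a ray, as slopes to the right and down, at radius r is drawn at 1 + k1 r^2 times it, then the intrinsics apply), "position" and "rotation" of the camera in the world. Camera axes: x right, y up, looking along -z (the intrinsics and any distortion apply to the point x, -y, -z); pixel columns grow to the right and rows downward; lengths in mm; the calibration is good to about 2 mm. A picture is of the moment at which its call begins. There is no depth.
- ctrl.finish_job(): hands the job in; it is judged then, once.
The state is a dict: "time_s": time; "joint_positions": joint angles; "joint_vel": joint speeds; "joint_torque": joint torques, N m; "tcp_pos": TCP position; "orientation": TCP orientation; "wrist_force": force on the tool from outside, world axes, zero at the start; "moment": the same for the moment, N m; "gripper_width": opening from 0.0 (shut) to 1.0 (fully open); "finger_force": force on a finger pad.
Only numpy, scipy, OpenCV 4.12 (cv2) and the standard library are available. Lean on these libraries where they do the work, as an engineer would, in place of code of your own. Each camera call takes 0.05 s, during which the arm holds its last target. There are 200 camera calls.

TASK

On the repair bench the three components have been put back in each other's trays. Put each into the middle of the tray that matches its outline, standing upright as now: the round capacitor in the round dish, the blocky transformer in the square tray and the long heat sink in the oblong tray; to free a tray, first park one component on the bare black rubber mat. Set the parts down rather than dropping them, and do not push about or tip the bottle, the cup or the solder spool.

Things in the scene. Friction and masses are not known exactly. Their poses are not given: they have to be found in the camera images.
- capacitor: Large can capacitor: an upright black cylinder with an aluminium top, 40 mm diameter, 60 mm tall, about 0.11 kg. Origin: centre of its underside; z up along its axis. Starts upright in one of the trays that is not its own.
- transformer: Mains transformer: upright steel core 50 mm (its x) by 24 mm (y) by 48 mm tall; copper winding block round it 32 mm (x) by 44 mm (y), from 8 to 42 mm high; black foot 36 by 44 by 8 mm. About 0.35 kg. Grip across the winding (44 mm, closing along y). Origin: centre of its underside; z up. Starts upright in a tray that is not its own.
- heat_sink: Bare aluminium heat sink with upright fins, 80 mm long (its x) by 30 mm wide (its y) by 45 mm tall, rigid, about 0.14 kg; grip across its 30 mm width. Origin: centre of its underside; z up. Starts upright in one of the trays that is not its own.
- round_dish: Fixed grey plastic round dish, outer diameter 112 mm, inner 104 mm, floor 4 mm thick, rim 12 mm above the table. Origin: centre of its underside, on the table. Own place of the capacitor.
- square_tray: Fixed grey plastic square tray, outer 112 by 112 mm, inner 104 by 104 mm, floor 4 mm thick, rim 12 mm above the table. Origin: centre of its underside, on the table; x and y along its sides. Own place of the transformer, either way round.
- oblong_tray: Fixed grey plastic oblong tray, outer 118 mm (its x) by 68 mm (its y), inner 110 by 60 mm, floor 4 mm thick, rim 12 mm above the table. Origin: centre of its underside, on the table. Own place of the heat sink, which fits in it only lengthwise along x, either way round.
- mat: Fixed black rubber mat, 120 by 120 mm, 3 mm thick, bare at the start: the free spot. Origin: centre of its underside, on the table.
- bottle: Bystander: small amber bottle with a white cap, 36 mm diameter, 80 mm tall, loose. Origin: centre of its underside.
- cup: Bystander: white cup, 68 mm diameter at the rim, 75 mm tall, loose. Origin: centre of its underside.
- spool: Bystander: spool of solder standing on its flange, 56 mm diameter, 42 mm tall, loose. Origin: centre of its underside.

How it is judged (in metres and radians):
On the way:
1. one of the three components stands upright on the rubber mat, within 40 mm of its centre, and has been let go (((horizontal distance between capacitor and mat below 0.04 m and z of capacitor in the frame of mat below 0.006 m and angle between capacitor's own z axis and vertical below 0.12 rad and contact force between capacitor and the fingers below 0.1 N) or (horizontal distance between transformer and mat below 0.04 m and z of transformer in the frame of mat below 0.006 m and angle between transformer's own z axis and vertical below 0.12 rad and contact force between transformer and the fingers below 0.1 N) or (horizontal distance between heat_sink and mat below 0.04 m and z of heat_sink in the frame of mat below 0.006 m and angle between heat_sink's own z axis and vertical below 0.12 rad and contact force between heat_sink and the fingers below 0.1 N))), for 0.2 s.
At the end, for the whole second after the job is handed in: The capacitor stands in the round dish, the transformer in the square tray and the heat sink in the oblong tray, each resting flat on the tray's floor, upright, within 15 mm of the tray's centre, released and at rest (horizontal distance between capacitor and round_dish below 0.015 m and z of capacitor in the frame of round_dish below 0.007 m and angle between each of capacitor, transformer, heat_sink's own z axis and vertical below 0.12 rad and linear speed of each of capacitor, transformer, heat_sink below 0.02 m/s and horizontal distance between transformer and square_tray below 0.015 m and z of transformer in the frame of square_tray below 0.007 m and horizontal distance between heat_sink and oblong_tray below 0.015 m and z of heat_sink in the frame of oblong_tray below 0.007 m); the robot touches nothing.
It fails at once if a component is dropped from a height of more than about 25 mm, or thrown ((linear speed of capacitor above 0.75 m/s and contact force between capacitor and the fingers below 0.1 N) or (linear speed of transformer above 0.75 m/s and contact force between transformer and the fingers below 0.1 N) or (linear speed of heat_sink above 0.75 m/s and contact force between heat_sink and the fingers below 0.1 N)).
It fails at once if the bottle, the cup or the spool is moved by more than 30 mm or tipped (distance of any of bottle, cup, spool from where it was at the start of the episode above 0.03 m or angle between any of bottle, cup, spool's own z axis and vertical above 0.3 rad).
It also fails if it takes over 131 s, if anything falls off the work surface, if the arm or the gripper's body presses on something with over 40 N, if the wrist force passes 120 N, or if a joint passes its speed limit or range.

## Working session

There is one attempt and no reset: what is moved stays moved. The work goes in short steps, Python scripts to look and compute and a tool call to move; the robot and the scene stay as the last step left them, time stands still between calls to the robot, and variables do not carry over. Pictures are saved under pics/ and viewed, at most 14 in all, crops included, and the job is handed in when it is done.

Besides the shell and the picture viewer there is one more tool, called after ">>>" as name(argument=value, ...), one argument or row to a line, values as JSON. step_arm: Moves the arm, as the interface text tells. Its arguments: {"type":"object","properties":{"moves":{"type":"array","items":{"type":"array","items":{"type":"number"}}},"newtons":{"type":"number"}},"required":["moves"]}

```bash
mkdir -p pics; ls; python3 - <<'E'
from rig import ctrl
import cv2
o=ctrl.get_obs(); print(o['time_s'],o['tcp_pos'],o['orientation'],o['gripper_width'])
for n in('top','side'):
    c=ctrl.read_camera(n); cv2.imwrite(f'pics/{n}0.png',cv2.resize(c['frame'][:,:,::-1],(800,600),interpolation=cv2.INTER_CUBIC))
    print({k:v for k,v in c.items() if k!='frame'})
E
```

```text
pics
0.0 [213.94605395 692.18360785 217.75577173] [-4.69021050e-01 -3.10626651e+00  2.45503925e-03] 1.003697454244649
{'fx': 493.87184745574064, 'fy': 493.87184745574064, 'cx': 255.36219509601636, 'cy': 191.83058191526555, 'k1': 0.0719251999349942, 'position': array([ 429.80988167,   19.39973687, 1121.79297461]), 'rotation': array([ 0.06645295, -0.07625313, -1.57811681])}
{'fx': 458.04216912095524, 'fy': 458.04216912095524, 'cx': 252.36665206021124, 'cy': 190.32384309728837, 'k1': -0.03146382752043027, 'position': array([ 321.4633887 , -658.10857941,  763.07010577]), 'rotation': array([ 0.75466619, -0.11906296, -0.2873388 ])}
```

View pics/top0.png

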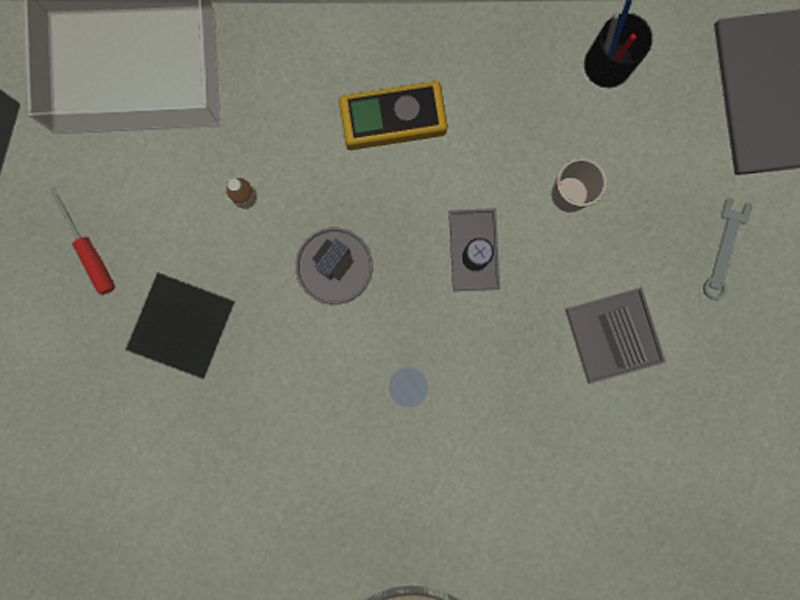

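View pics/side0.png

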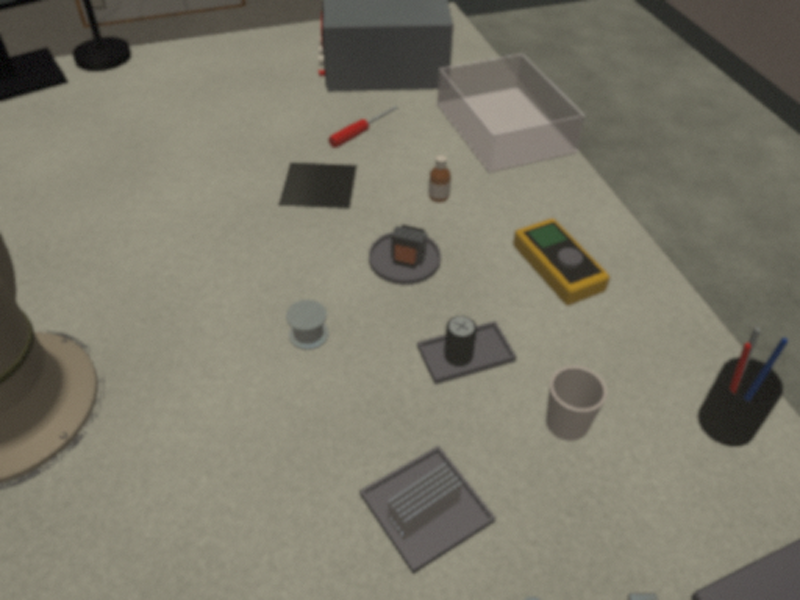

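Top view (800×600): mat about (180,326), round dish (335,266) holding the transformer, oblong tray (474,250) holding the capacitor, square tray (615,335) holding the heat sink. The bottle is at (240,192), the cup at (579,184) and the spool at (408,387). I'll enlarge the trays next.

```bash
cat > h.py <<'E'
import numpy as np, cv2
from scipy.spatial.transform import Rotation as R
from rig import ctrl
def world(c,uv,z):
    "native pixels -> world points on the plane of height z (mm)"
    uv=np.atleast_2d(np.array(uv,float))
    K=np.array([[c['fx'],0,c['cx']],[0,c['fy'],c['cy']],[0,0,1]])
    p=cv2.undistortPoints(uv[:,None],K,np.array([c['k1'],0,0,0.]))[:,0]
    d=R.from_rotvec(c['rotation']).apply(np.c_[p[:,0],-p[:,1],-np.ones(len(p))])
    o=np.array(c['position']); return o+d*((z-o[2])/d[:,2])[:,None]
def crop(c,x0,y0,w,h,s,name):
    f=c['frame'][y0:y0+h,x0:x0+w,::-1]
    f=cv2.convertScaleAbs(f,alpha=1.5,beta=10)
    cv2.imwrite('pics/'+name,cv2.resize(f,None,fx=s,fy=s,interpolation=cv2.INTER_CUBIC))
def tool():
    o=ctrl.get_obs(); r=R.from_rotvec(o['orientation']); m=r.as_matrix()
    return o,m
def togo(x,y,z,closedir):
    "shift in tool axes and yaw (about tool z) to put TCP at x,y,z closing along closedir (deg, world)"
    o,m=tool(); d=m.T@(np.array([x,y,z])-o['tcp_pos'])
    a=np.degrees(np.arctan2(m[1,1],m[0,1]))
    yaw=(closedir-a+90)%180-90   # world rotation
    print('t',round(o['time_s'],2),'tcp',o['tcp_pos'].round(1),'z-axis',m[:,2].round(4),'closedir',round(a,1),'shift(tool,mm)',d.round(1),'tool-z turn rad',round(-np.radians(yaw),3),'q7',round(o['joint_positions'][6],3),'w',round(o['gripper_width'],3))
E
python3 - <<'E'
from h import *
c=ctrl.read_camera('top')
crop(c,185,125,140,80,5.7,'a.png'); crop(c,355,180,75,70,8,'b.png')
P=lambda l:(np.array(l)+.5)/1.5625-.5
print('mat',world(c,P([(157,274),(234,301),(204,378),(126,349)]),3).round(1))
print('dish L R T B',world(c,P([(296,266),(373,266),(335,227),(335,304)]),12).round(1))
print('oblong',world(c,P([(448,210),(496,208),(499,290),(453,291)]),12).round(1))
print('square',world(c,P([(566,309),(641,289),(664,361),(589,382)]),12).round(1))
print('bottle cap',world(c,P([(235,184)]),80),'cup',world(c,P([(581,182)]),75),'spool',world(c,P([(408,387)]),42))
print('cap top',world(c,P([(480,251)]),64))
E
```

```text
mat [[572.3 362.3   3. ]
 [532.1 251.5   3. ]
 [421.7 292.8   3. ]
 [464.4 403.8   3. ]]
dish L R T B [[581.4 161.   12. ]
 [580.6  49.7  12. ]
 [638.2 104.6  12. ]
 [525.8 104.8  12. ]]
oblong [[ 662.   -60.2   12. ]
 [ 664.3 -130.1   12. ]
 [ 544.1 -132.2   12. ]
 [ 543.2  -65.7   12. ]]
square [[ 515.8 -227.9   12. ]
 [ 543.8 -335.8   12. ]
 [ 440.5 -364.2   12. ]
 [ 411.2 -257.3   12. ]]
bottle cap [[685.56547801 235.50303399  80.        ]] cup [[ 685.97462074 -238.92017861   75.        ]] spool [[406.57073103   1.18766972  42.        ]]
cap top [[593.22819007 -99.9121646   64.        ]]
```

View pics/a.png

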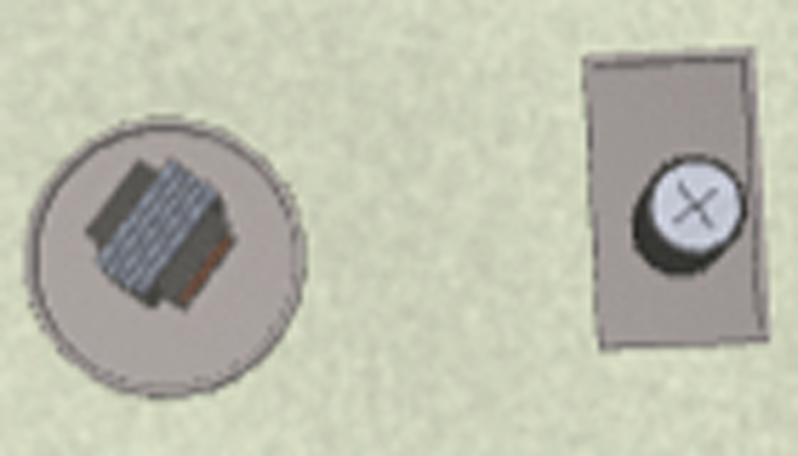

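View pics/b.png

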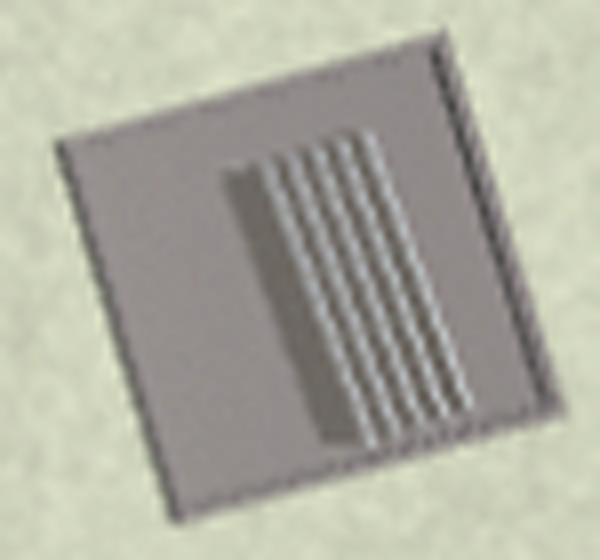

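Crop a: transformer core top is roughly (172,157),(222,198),(152,305),(97,254), and the capacitor top is centred at (697,206). Crop b: heat sink top corners are roughly (258,162),(372,132),(472,408),(372,448). I'll check these sizes against the given dimensions.

```bash
python3 - <<'E'
from h import *
c=ctrl.read_camera('top')
A=lambda l:(np.array(l)+.5)/5.7-.5+[185,125]
B=lambda l:(np.array(l)+.5)/8-.5+[355,180]
def rep(n,w):
    e=np.roll(w,-1,0)-w
    print(n,'centre',w.mean(0).round(1),'edges',np.linalg.norm(e,axis=1).round(1),'dirs',np.degrees(np.arctan2(e[:,1],e[:,0])).round(1))
rep('transformer',world(c,A([(172,157),(222,198),(152,305),(97,254)]),52))
rep('winding',world(c,A([(138,160),(235,238),(185,312),(88,235)]),46))
rep('heat',world(c,B([(258,162),(372,132),(472,408),(372,448)]),49))
rep('cap diam',world(c,A([(697,156),(745,206),(697,254),(650,206)]),64))
rep('oblong',world(c,A([(582,55),(754,47),(769,341),(601,350)]),12))
rep('square',world(c,B([(55,143),(447,30),(566,412),(176,522)]),12))
P=lambda l:(np.array(l)+.5)/1.5625-.5
rep('mat',world(c,P([(157,274),(234,301),(204,378),(126,349)]),3))
s=ctrl.read_camera('side')
print('side: cap',world(s,P([(461,326)]),64),'heat',world(s,P([(425,487)]),49),'transf',world(s,P([(409,234)]),52),'dish',world(s,P([(369,257),(440,257)]),12).mean(0),'sq',world(s,P([(361,493),(438,449),(494,518),(414,570)]),12).mean(0),'obl',world(s,P([(418,350),(494,324),(515,355),(437,381)]),12).mean(0))
E
```

```text
transformer centre [587.5 104.7  52. ] edges [24.9 49.1 28.8 47.1] dirs [-130.   146.8   46.7  -37.6]
winding centre [585.3 104.9  46. ] edges [48.2 34.5 47.9 34.8] dirs [-129.4  145.9   51.   -33.5]
heat centre [ 473.6 -301.2   49. ] edges [31.9 78.4 29.  82.2] dirs [ -75.6 -162.3  111.4   19.7]
cap diam centre [592.8 -99.7  64. ] edges [26.3 25.9 25.5 26.3] dirs [-137.3  134.5   43.4  -43.7]
oblong centre [604.1 -97.3  12. ] edges [ 68.8 118.2  66.6 118.7] dirs [ -87.8 -178.2   92.6    2.8]
square centre [ 478.3 -296.4   12. ] edges [114.6 110.9 112.6 110.3] dirs [ -74.3 -165.1  105.4   16. ]
mat centre [497.6 327.6   3. ] edges [117.9 117.9 118.9 115.6] dirs [-109.9  159.5   69.   -21. ]
side: cap [[590.38748653 -97.43936016  64.        ]] heat [[ 473.20880267 -294.81870245   49.        ]] transf [[586.60493559 107.0654794   52.        ]] dish [578.32687513 101.57345107  12.        ] sq [ 475.28881519 -298.76140173   12.        ] obl [ 600.60313121 -101.71919172   12.        ]
```

```bash
python3 -c "
from h import *
togo(586.5,105,130,54)"
```

```text
t 0.25 tcp [214.1 692.5 218.2] z-axis [-1.e-04 -6.e-04 -1.e+00] closedir 72.8 shift(tool,mm) [-529.3 -451.3   88.6] tool-z turn rad 0.329 q7 -0.08 w 1.003
```

>>> step_arm(
  moves=[
    [-0.033,-0.028,0.0,0,0,0,0],
    [-0.033,-0.028,0.0,0,0,0,0],
    [-0.033,-0.028,0.0,0,0,0,0],
    [-0.033,-0.028,0.0,0,0,0,0],
    [-0.033,-0.028,0.0,0,0,0,0],
    [-0.033,-0.028,0.0,0,0,0,0],
    [-0.033,-0.028,0.005,0,0,0,0],
    [-0.033,-0.028,0.005,0,0,0,0],
    [-0.033,-0.028,0.008,0,0,0,0],
    [-0.033,-0.028,0.01,0,0,0,0],
    [-0.033,-0.028,0.01,0,0,0,0],
    [-0.033,-0.028,0.01,0,0,0,0],
    [-0.033,-0.028,0.01,0,0,0,0],
    [-0.033,-0.028,0.01,0,0,0,0],
    [-0.033,-0.028,0.01,0,0,0,0],
    [-0.033,-0.028,0.01,0,0,0,0],
    [0,0,0,0,0,0.11,0],
    [0,0,0,0,0,0.11,0],
    [0,0,0,0,0,0.109,0],
    [0,0,0,0,0,0,0],
  ],
  newtons=25,
)

```text
time_s: 2.25
tcp_pos: [586.3, 108.7, 130.6]
orientation: [0.974, 2.987, -0.0]
wrist_force: [0.4, -0.3, 0.8]
gripper_width: 1.0
finger_force: 0.0
```

```bash
python3 -c "
from h import *
togo(586.5,105,17,54)"
```

```text
t 2.25 tcp [586.3 108.7 130.6] z-axis [ 1.e-04 -2.e-04 -1.e+00] closedir 53.9 shift(tool,mm) [ -2.3  -2.9 113.6] tool-z turn rad -0.002 q7 0.739 w 1.0
```

Descend and grip.

>>> step_arm(
  moves=[
    [-0.0023,-0.003,0.02,0,0,0,0],
    [0,0,0.03,0,0,0,0],
    [0,0,0.025,0,0,0,0],
    [0,0,0.02,0,0,0,0],
    [0,0,0.0115,0,0,0,0],
    [0,0,0.007,0,0,0,0],
    [0,0,0,0,0,0,0],
    [0,0,0,0,0,0,0.3],
    [0,0,0,0,0,0,0.5],
    [0,0,0,0,0,0,0.7],
    [0,0,0,0,0,0,0.7],
    [0,0,0,0,0,0,0.7],
    [0,0,0,0,0,0,0.7],
    [0,0,0,0,0,0,0.7],
  ],
  newtons=25,
)

```text
time_s: 3.65
tcp_pos: [586.7, 105.3, 17.3]
orientation: [0.971, 2.987, 0.001]
wrist_force: [1.4, 1.1, 0.7]
gripper_width: 0.474
finger_force: 25.0
```

```bash
python3 -c "
from h import *
togo(497.6,327.6,130,54)"
```

```text
t 3.65 tcp [586.7 105.3  17.3] z-axis [ 7.e-04  4.e-04 -1.e+00] closedir 54.0 shift(tool,mm) [ 202.8  127.5 -112.7] tool-z turn rad -0.0 q7 0.759 w 0.474
```

>>> step_arm(
  moves=[
    [0,0,-0.01,0,0,0,0.7],
    [0,0,-0.02,0,0,0,0.7],
    [0,0,-0.03,0,0,0,0.7],
    [0.01,0.006,-0.02,0,0,0,0.7],
    [0.02,0.0125,0,0,0,0,0.7],
    [0.027,0.017,0,0,0,0,0.7],
    [0.03,0.019,0,0,0,0,0.7],
    [0.03,0.019,0,0,0,0,0.7],
    [0.03,0.019,0,0,0,0,0.7],
    [0.027,0.017,0,0,0,0,0.7],
    [0.019,0.012,0,0,0,0,0.7],
    [0.01,0.006,0,0,0,0,0.7],
    [0,0,0,0,0,0,0.7],
    [0,0,0,0,0,0,0.7],
  ],
)

```text
time_s: 5.05
tcp_pos: [497.6, 326.1, 97.2]
orientation: [0.973, 2.987, -0.001]
wrist_force: [0.5, -0.5, -2.7]
gripper_width: 0.474
finger_force: 25.0
```

```bash
python3 - <<'E'
from h import *
togo(497.6,327.6,17,54)
c=ctrl.read_camera('side'); crop(c,130,60,220,150,3.6,'held1.png')
E
```

```text
t 5.05 tcp [497.6 326.1  97.2] z-axis [ 1.e-04 -1.e-03 -1.e+00] closedir 53.9 shift(tool,mm) [ 1.   1.3 80.2] tool-z turn rad -0.001 q7 0.399 w 0.474
```

View pics/held1.png

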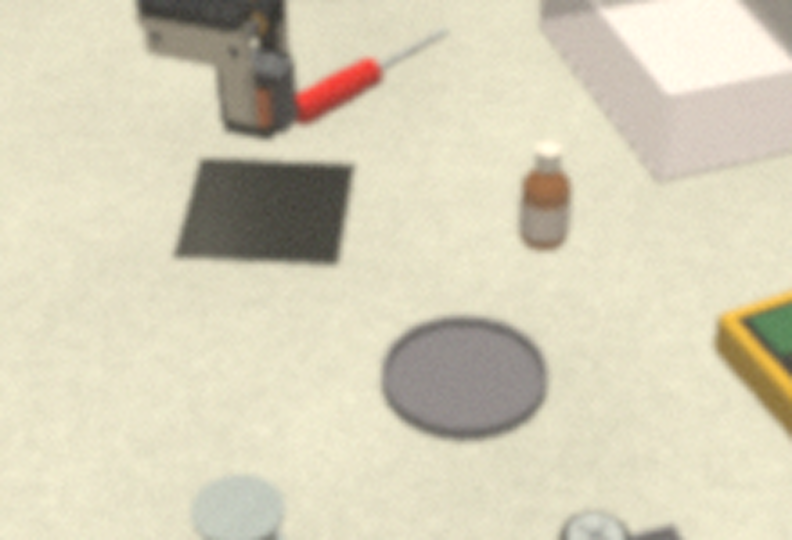

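The transformer hangs upright in the fingers at about (260,100) in the crop, above the mat at (265,210), and the dish is empty. Lower it and let go.

>>> step_arm(
  moves=[
    [0.001,0.001,0.02,0,0,0,0.7],
    [0,0,0.025,0,0,0,0.7],
    [0,0,0.018,0,0,0,0.7],
    [0,0,0.01,0,0,0,0.7],
    [0,0,0.004,0,0,0,0.7],
    [0,0,0.003,0,0,0,0.7],
    [0,0,0.001,0,0,0,0.7],
    [0,0,0,0,0,0,0.7],
    [0,0,0,0,0,0,0.45],
    [0,0,0,0,0,0,0.3],
    [0,0,0,0,0,0,0],
    [0,0,0,0,0,0,0],
    [0,0,0,0,0,0,0],
    [0,0,-0.02,0,0,0,0],
    [0,0,-0.03,0,0,0,0],
    [0,0,-0.04,0,0,0,0],
    [0,0,-0.03,0,0,0,0],
    [0,0,0,0,0,0,0],
  ],
)

```text
time_s: 6.9
tcp_pos: [498.8, 329.9, 140.1]
orientation: [0.971, 2.984, 0.008]
wrist_force: [0.4, 1.3, 0.3]
gripper_width: 0.998
finger_force: 0.0
```

```bash
python3 - <<'E'
from h import *
togo(592,-99,135,54)
c=ctrl.read_camera('side'); crop(c,150,70,110,80,5,'placed1.png')
E
```

```text
t 6.9 tcp [498.8 329.9 140.1] z-axis [ 0.0052  0.004  -1.    ] closedir 54.0 shift(tool,mm) [-327.7 -292.     3.9] tool-z turn rad -0.001 q7 0.388 w 0.998
```

View pics/placed1.png

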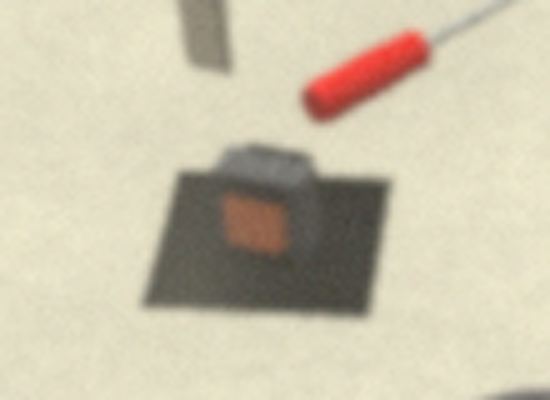

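The transformer stands upright on the mat, its copper at (255,222). Next, the capacitor.

>>> step_arm(
  moves=[
    [-0.014,-0.012,0,0,0,0,0],
    [-0.028,-0.025,0,0,0,0,0],
    [-0.031,-0.028,0,0,0,0,0],
    [-0.031,-0.028,0,0,0,0,0],
    [-0.031,-0.028,0,0,0,0,0],
    [-0.031,-0.028,0,0,0,0,0],
    [-0.031,-0.028,0,0,0,0,0],
    [-0.031,-0.028,0,0,0,0,0],
    [-0.031,-0.028,0,0,0,0,0],
    [-0.031,-0.028,0,0,0,0,0],
    [-0.024,-0.021,0,0,0,0,0],
    [-0.0137,-0.01,0,0,0,0,0],
    [0,0,0,0,0,0,0],
    [0,0,0,0,0,0,0],
  ],
)

```text
time_s: 8.35
tcp_pos: [589.5, -99.1, 135.3]
orientation: [-0.97, -2.986, -0.001]
wrist_force: [-0.1, 0.5, 0.4]
gripper_width: 1.003
finger_force: 0.0
```

```bash
python3 -c "
from h import *
togo(592,-99,20,54)"
```

```text
t 8.35 tcp [589.5 -99.1 135.3] z-axis [-1.7e-03  9.0e-04 -1.0e+00] closedir 54.0 shift(tool,mm) [ -2.2   1.6 115.3] tool-z turn rad -0.0 q7 1.087 w 1.003
```

>>> step_arm(
  moves=[
    [-0.002,0.0015,0.02,0,0,0,0],
    [0,0,0.03,0,0,0,0],
    [0,0,0.03,0,0,0,0],
    [0,0,0.02,0,0,0,0],
    [0,0,0.01,0,0,0,0],
    [0,0,0.003,0,0,0,0],
    [0,0,0,0,0,0,0],
    [0,0,0,0,0,0,0.3],
    [0,0,0,0,0,0,0.5],
    [0,0,0,0,0,0,0.75],
    [0,0,0,0,0,0,0.75],
    [0,0,0,0,0,0,0.75],
    [0,0,0,0,0,0,0.75],
    [0,0,0,0,0,0,0.75],
  ],
  newtons=15,
)

```text
time_s: 9.75
tcp_pos: [592.7, -100.0, 23.1]
orientation: [-0.972, -2.988, -0.0]
wrist_force: [0.2, 0.2, 0.2]
gripper_width: 0.45
finger_force: 0.0
```

```bash
python3 -c "
from h import *
togo(580.5,104,100,54)"
```

```text
t 9.75 tcp [ 592.7 -100.    23.1] z-axis [-0.  0. -1.] closedir 54.0 shift(tool,mm) [129.9 157.8 -76.9] tool-z turn rad -0.0 q7 1.1 w 0.45
```

Not closed yet; give it more time.

>>> step_arm(
  moves=[
    [0,0,0,0,0,0,0.75],
    [0,0,0,0,0,0,0.75],
    [0,0,0,0,0,0,0.75],
    [0,0,0,0,0,0,0.75],
  ],
  newtons=20,
)

```text
time_s: 10.15
tcp_pos: [592.7, -100.0, 23.1]
orientation: [-0.971, -2.988, -0.0]
wrist_force: [0.6, -0.6, -0.6]
gripper_width: 0.425
finger_force: 20.0
```

>>> step_arm(
  moves=[
    [0,0,-0.01,0,0,0,0.75],
    [0,0,-0.02,0,0,0,0.75],
    [0,0,-0.03,0,0,0,0.75],
    [0.008,0.01,-0.01,0,0,0,0.75],
    [0.016,0.019,0,0,0,0,0.75],
    [0.021,0.026,0,0,0,0,0.75],
    [0.021,0.026,0,0,0,0,0.75],
    [0.021,0.026,0,0,0,0,0.75],
    [0.019,0.023,0,0,0,0,0.75],
    [0.014,0.017,0,0,0,0,0.75],
    [0.01,0.011,0,0,0,0,0.75],
    [0,0,0,0,0,0,0.75],
    [0,0,0,0,0,0,0.75],
  ],
)

```text
time_s: 11.45
tcp_pos: [580.4, 103.6, 93.1]
orientation: [0.971, 2.988, -0.001]
wrist_force: [1.3, 0.0, -1.7]
gripper_width: 0.421
finger_force: 20.0
```

```bash
python3 -c "
from h import *
togo(580.5,104,23,54)"
```

```text
t 11.45 tcp [580.4 103.6  93.1] z-axis [-1.e-04 -6.e-04 -1.e+00] closedir 54.0 shift(tool,mm) [ 0.1  0.4 70.1] tool-z turn rad -0.0 q7 0.794 w 0.421
```

>>> step_arm(
  moves=[
    [0,0,0.02,0,0,0,0.75],
    [0,0,0.02,0,0,0,0.75],
    [0,0,0.015,0,0,0,0.75],
    [0,0,0.008,0,0,0,0.75],
    [0,0,0.004,0,0,0,0.75],
    [0,0,0.002,0,0,0,0.75],
    [0,0,0.001,0,0,0,0.75],
    [0,0,0,0,0,0,0.75],
    [0,0,0,0,0,0,0.5],
    [0,0,0,0,0,0,0.3],
    [0,0,0,0,0,0,0],
    [0,0,0,0,0,0,0],
    [0,0,0,0,0,0,0],
    [0,0,-0.02,0,0,0,0],
    [0,0,-0.03,0,0,0,0],
    [0,0,-0.04,0,0,0,0],
    [0,0,-0.03,0,0,0,0],
    [0,0,0,0,0,0,0],
    [0,0,0,0,0,0,0],
  ],
)

```text
time_s: 13.35
tcp_pos: [580.7, 104.4, 143.7]
orientation: [0.971, 2.986, 0.001]
wrist_force: [-0.2, 0.3, -1.2]
gripper_width: 0.999
finger_force: 0.0
```

```bash
python3 -c "
from h import *
togo(473.5,-299,140,108)"
```

```text
t 13.35 tcp [580.7 104.4 143.7] z-axis [ 1.5e-03  5.0e-04 -1.0e+00] closedir 54.0 shift(tool,mm) [-150.5 -389.3    3.4] tool-z turn rad -0.943 q7 0.784 w 0.999
```

>>> step_arm(
  moves=[
    [-0.007,-0.017,0,0,0,0,0],
    [-0.0135,-0.035,0,0,0,0,0],
    [-0.015,-0.039,0,0,0,0,0],
    [-0.015,-0.039,0,0,0,0,0],
    [-0.015,-0.039,0,0,0,0,0],
    [-0.015,-0.039,0,0,0,0,0],
    [-0.015,-0.039,0,0,0,0,0],
    [-0.015,-0.039,0,0,0,0,0],
    [-0.015,-0.039,0,0,0,0,0],
    [-0.0135,-0.035,0,0,0,0,0],
    [-0.0115,-0.0293,0,0,0,0,0],
    [0,0,0,0,0,-0.135,0],
    [0,0,0,0,0,-0.135,0],
    [0,0,0,0,0,-0.135,0],
    [0,0,0,0,0,-0.135,0],
    [0,0,0,0,0,-0.135,0],
    [0,0,0,0,0,-0.135,0],
    [0,0,0,0,0,-0.133,0],
    [0,0,0,0,0,0,0],
    [0,0,0,0,0,0,0],
  ],
)

```text
time_s: 15.35
tcp_pos: [472.0, -299.6, 142.2]
orientation: [0.484, -3.103, -0.002]
wrist_force: [0.2, 0.9, -0.1]
gripper_width: 1.0
finger_force: 0.0
```

```bash
python3 -c "
from h import *
togo(473.5,-299,17,108)"
```

```text
t 15.35 tcp [ 472.  -299.6  142.2] z-axis [-0.0016  0.0011 -1.    ] closedir 107.7 shift(tool,mm) [-1.700e+00 -1.000e-01  1.252e+02] tool-z turn rad -0.005 q7 2.171 w 1.0
```

>>> step_arm(
  moves=[
    [-0.0015,0,0.02,0,0,0,0],
    [0,0,0.03,0,0,-0.005,0],
    [0,0,0.03,0,0,0,0],
    [0,0,0.025,0,0,0,0],
    [0,0,0.014,0,0,0,0],
    [0,0,0.006,0,0,0,0],
    [0,0,0,0,0,0,0],
    [0,0,0,0,0,0,0.4],
    [0,0,0,0,0,0,0.6],
    [0,0,0,0,0,0,0.85],
    [0,0,0,0,0,0,0.85],
    [0,0,0,0,0,0,0.85],
    [0,0,0,0,0,0,0.85],
    [0,0,0,0,0,0,0.85],
    [0,0,0,0,0,0,0.85],
    [0,0,0,0,0,0,0.85],
    [0,0,0,0,0,0,0.85],
    [0,0,0,0,0,0,0.85],
  ],
  newtons=20,
)

```text
time_s: 17.15
tcp_pos: [474.8, -298.8, 18.1]
orientation: [-0.499, 3.102, -0.0]
wrist_force: [1.0, -0.6, -0.3]
gripper_width: 0.32
finger_force: 20.0
```

```bash
python3 -c "
from h import *
togo(602.5,-98.5,100,92.2)"
```

```text
t 17.15 tcp [ 474.8 -298.8   18.1] z-axis [ 2.e-04 -1.e-04 -1.e+00] closedir 108.3 shift(tool,mm) [-184.1  150.1  -81.9] tool-z turn rad 0.281 q7 2.112 w 0.32
```

>>> step_arm(
  moves=[
    [0,0,-0.01,0,0,0,0.85],
    [0,0,-0.025,0,0,0,0.85],
    [0,0,-0.03,0,0,0,0.85],
    [-0.009,0.007,-0.015,0,0,0,0.85],
    [-0.02,0.016,0,0,0,0,0.85],
    [-0.027,0.022,0,0,0,0,0.85],
    [-0.03,0.025,0,0,0,0,0.85],
    [-0.03,0.025,0,0,0,0,0.85],
    [-0.027,0.022,0,0,0,0,0.85],
    [-0.02,0.016,0,0,0,0,0.85],
    [-0.013,0.011,0,0,0,0,0.85],
    [-0.008,0.006,0,0,0,0.07,0.85],
    [0,0,0,0,0,0.08,0.85],
    [0,0,0,0,0,0.08,0.85],
    [0,0,0,0,0,0.051,0.85],
    [0,0,0,0,0,0,0.85],
    [0,0,0,0,0,0,0.85],
  ],
)

```text
time_s: 18.85
tcp_pos: [602.0, -98.9, 98.3]
orientation: [0.062, -3.141, 0.0]
wrist_force: [0.3, -0.4, -1.2]
gripper_width: 0.321
finger_force: 20.0
```

```bash
python3 - <<'E'
from h import *
togo(602.5,-98.5,18,92.2)
c=ctrl.read_camera('side'); crop(c,210,130,180,130,4.4,'held3.png')
E
```

```text
t 18.85 tcp [602.  -98.9  98.3] z-axis [-3.e-04 -2.e-04 -1.e+00] closedir 92.3 shift(tool,mm) [-0.5  0.4 80.3] tool-z turn rad 0.001 q7 1.613 w 0.321
```

View pics/held3.png

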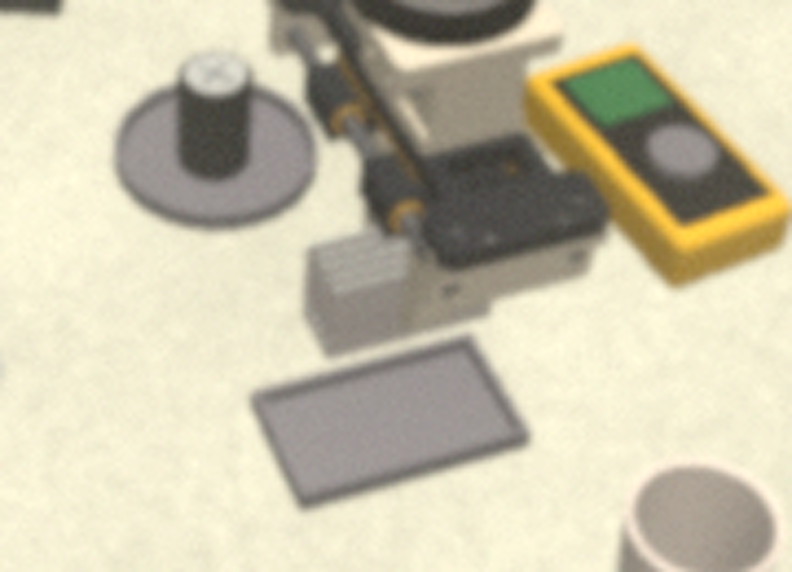

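The heat sink is held level above the oblong tray, and the capacitor stands in the dish. Before lowering, I'll check the end position along the tray using the near bottom corner at crop (330,355) and the top corners (308,248) and (333,290).

```bash
python3 - <<'E'
from h import *
c=ctrl.read_camera('side')
S=lambda l:(np.array(l)+.5)/4.4-.5+[210,130]
print(world(c,S([(330,356),(307,318)]),84.5).round(1),world(c,S([(333,290),(308,247)]),129.5).round(1))
print('cap',world(c,S([(215,74)]),64).round(1),'dish',world(c,S([(116,150),(315,150)]),12).mean(0).round(1))
print(world(c,S([(250,397),(470,337),(528,440),(304,507)]),12).round(1))
E
```

```text
[[ 561.3 -113.    84.5]
 [ 559.2  -88.4   84.5]] [[ 559.6 -114.2  129.5]
 [ 558.1  -86.7  129.5]]
cap [[578.7 106.8  64. ]] dish [578.7 103.6  12. ]
[[ 540.7  -68.    12. ]
 [ 658.   -63.6   12. ]
 [ 658.8 -132.6   12. ]
 [ 543.5 -138.2   12. ]]
```

Heat sink centre is about (599.5,-100.6) against a tray centre of (600.3,-100.6) in the same camera, so it is centred. Lower it.

>>> step_arm(
  moves=[
    [0,0,0.02,0,0,0,0.85],
    [0,0,0.025,0,0,0,0.85],
    [0,0,0.018,0,0,0,0.85],
    [0,0,0.01,0,0,0,0.85],
    [0,0,0.004,0,0,0,0.85],
    [0,0,0.002,0,0,0,0.85],
    [0,0,0.001,0,0,0,0.85],
    [0,0,0,0,0,0,0.85],
    [0,0,0,0,0,0,0.6],
    [0,0,0,0,0,0,0.4],
    [0,0,0,0,0,0,0],
    [0,0,0,0,0,0,0],
    [0,0,0,0,0,0,0],
    [0,0,0,0,0,0,0],
    [0,0,-0.02,0,0,0,0],
    [0,0,-0.03,0,0,0,0],
    [0,0,-0.04,0,0,0,0],
    [0,0,-0.03,0,0,0,0],
    [0,0,0,0,0,0,0],
    [0,0,0,0,0,0,0],
  ],
)

```text
time_s: 20.95
tcp_pos: [602.5, -98.6, 138.7]
orientation: [-0.06, 3.14, -0.0]
wrist_force: [-0.8, 0.5, -0.2]
gripper_width: 1.003
finger_force: 0.0
```

```bash
python3 -c "
from h import *
togo(497.6,327.6,140,54)"
```

```text
t 20.95 tcp [602.5 -98.6 138.7] z-axis [ 1.4e-03 -2.0e-04 -1.0e+00] closedir 92.2 shift(tool,mm) [ 88.6 429.9  -1.5] tool-z turn rad 0.666 q7 1.618 w 1.003
```

>>> step_arm(
  moves=[
    [0.004,0.02,0,0,0,0,0],
    [0.008,0.039,0,0,0,0,0],
    [0.0086,0.042,0,0,0,0,0],
    [0.0086,0.042,0,0,0,0,0],
    [0.0086,0.042,0,0,0,0,0],
    [0.0086,0.042,0,0,0,0,0],
    [0.0086,0.042,0,0,0,0,0],
    [0.0086,0.042,0,0,0,0,0],
    [0.0086,0.042,0,0,0,0,0],
    [0.008,0.039,0,0,0,0,0],
    [0.006,0.028,0,0,0,0,0],
    [0.002,0.01,0,0,0,0.13,0],
    [0,0,0,0,0,0.134,0],
    [0,0,0,0,0,0.134,0],
    [0,0,0,0,0,0.134,0],
    [0,0,0,0,0,0.134,0],
    [0,0,0,0,0,0,0],
    [0,0,0,0,0,0,0],
  ],
)

```text
time_s: 22.75
tcp_pos: [497.2, 327.6, 137.0]
orientation: [-0.963, -2.99, 0.003]
wrist_force: [-0.2, 0.3, 0.7]
gripper_width: 0.997
finger_force: 0.0
```

```bash
python3 - <<'E'
from h import *
togo(497.9,327.6,17,54)
c=ctrl.read_camera('side'); crop(c,130,60,260,190,3,'check4.png')
E
```

```text
t 22.75 tcp [497.2 327.6 137. ] z-axis [-0.0012 -0.0016 -1.    ] closedir 54.3 shift(tool,mm) [ -0.6   0.6 120. ] tool-z turn rad 0.005 q7 0.426 w 0.997
```

View pics/check4.png

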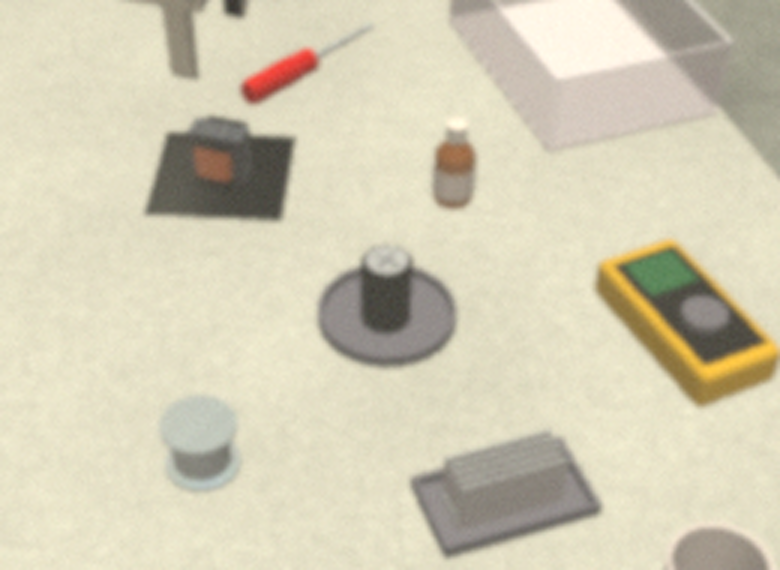

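The capacitor (387,290) is upright in the dish and the heat sink (505,475) is flat in the oblong tray. The transformer is on the mat at (220,150). Grip the transformer again.

>>> step_arm(
  moves=[
    [-0.0005,0.0005,0.02,0,0,0.005,0],
    [0,0,0.03,0,0,0,0],
    [0,0,0.03,0,0,0,0],
    [0,0,0.022,0,0,0,0],
    [0,0,0.012,0,0,0,0],
    [0,0,0.006,0,0,0,0],
    [0,0,0,0,0,0,0],
    [0,0,0,0,0,0,0.3],
    [0,0,0,0,0,0,0.5],
    [0,0,0,0,0,0,0.7],
    [0,0,0,0,0,0,0.7],
    [0,0,0,0,0,0,0.7],
    [0,0,0,0,0,0,0.7],
    [0,0,0,0,0,0,0.7],
    [0,0,0,0,0,0,0.7],
  ],
  newtons=25,
)

```text
time_s: 24.3
tcp_pos: [498.5, 328.0, 18.2]
orientation: [0.977, 2.986, 0.0]
wrist_force: [-1.4, 0.6, 1.7]
gripper_width: 0.471
finger_force: 25.0
```

```bash
python3 -c "
from h import *
togo(477.5,-297,130,105.5)"
```

```text
t 24.3 tcp [498.5 328.   18.2] z-axis [ 1.e-04  1.e-04 -1.e+00] closedir 53.7 shift(tool,mm) [-352.7 -516.4 -111.8] tool-z turn rad -0.903 q7 0.456 w 0.471
```

>>> step_arm(
  moves=[
    [0,0,-0.01,0,0,0,0.7],
    [0,0,-0.025,0,0,0,0.7],
    [0,0,-0.035,0,0,0,0.7],
    [-0.01,-0.014,-0.03,0,0,0,0.7],
    [-0.017,-0.025,0,0,0,0,0.7],
    [-0.021,-0.031,0,0,0,0,0.7],
    [-0.024,-0.036,0,0,0,0,0.7],
    [-0.025,-0.037,0,0,0,0,0.7],
    [-0.025,-0.037,0,0,0,0,0.7],
    [-0.025,-0.037,0,0,0,0,0.7],
    [-0.025,-0.037,0,0,0,0,0.7],
    [-0.025,-0.037,0,0,0,0,0.7],
    [-0.025,-0.037,0,0,0,0,0.7],
    [-0.025,-0.037,0,0,0,0,0.7],
    [-0.025,-0.037,0,0,0,0,0.7],
    [-0.024,-0.036,0,0,0,0,0.7],
    [-0.02,-0.029,0,0,0,0,0.7],
    [-0.014,-0.02,0,0,0,0,0.7],
    [-0.01,-0.012,0,0,0,0,0.7],
    [0,0,0,0,0,0,0.7],
  ],
)

```text
time_s: 26.3
tcp_pos: [477.3, -277.5, 118.4]
orientation: [0.982, 2.984, -0.001]
wrist_force: [-0.9, 0.6, -3.0]
gripper_width: 0.47
finger_force: 25.0
```

```bash
python3 -c "
from h import *
togo(477.5,-297,19.2,54)"
```

```text
t 26.3 tcp [ 477.3 -277.5  118.4] z-axis [ 3.e-04 -9.e-04 -1.e+00] closedir 53.6 shift(tool,mm) [-11.6 -15.5  99.2] tool-z turn rad -0.007 q7 1.403 w 0.47
```

>>> step_arm(
  moves=[
    [-0.0055,-0.0075,0,0,0,0,0.7],
    [-0.006,-0.008,0.01,0,0,0,0.7],
    [0,0,0.01,0,0,0,0.7],
    [0,0,0,0,0,0,0.7],
  ],
)

```text
time_s: 26.7
tcp_pos: [476.9, -293.8, 96.3]
orientation: [-0.976, -2.983, -0.001]
wrist_force: [-0.3, 0.0, -3.6]
gripper_width: 0.473
finger_force: 25.0
```

```bash
python3 - <<'E'
from h import *
togo(477.5,-297,19.2,54)
c=ctrl.read_camera('side'); crop(c,200,230,150,140,4,'held4.png')
E
```

```text
t 26.7 tcp [ 476.9 -293.8   96.3] z-axis [-0.0026  0.0016 -1.    ] closedir 53.8 shift(tool,mm) [-2.6 -2.2 77.1] tool-z turn rad -0.004 q7 1.433 w 0.473
```

View pics/held4.png

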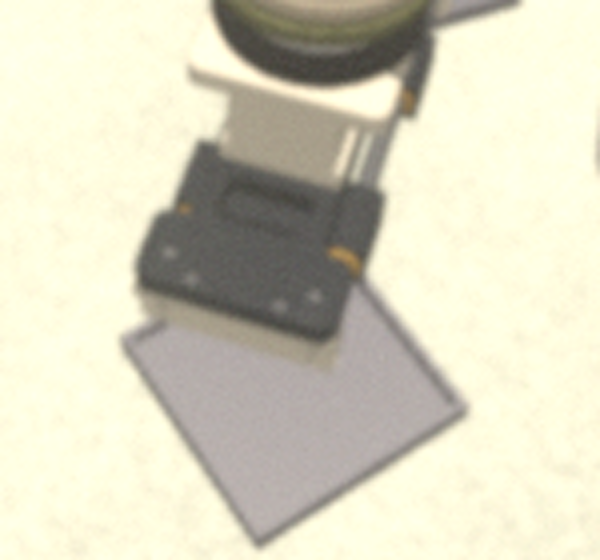

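The square tray, corners (122,340), (467,410) and (260,547), is clear, and the gripped part is hidden behind the gripper. Lower it.

>>> step_arm(
  moves=[
    [-0.002,-0.002,0.015,0,0,0,0.7],
    [0,0,0.025,0,0,0,0.7],
    [0,0,0.018,0,0,0,0.7],
    [0,0,0.01,0,0,0,0.7],
    [0,0,0.004,0,0,0,0.7],
    [0,0,0.002,0,0,0,0.7],
    [0,0,0.001,0,0,0,0.7],
    [0,0,0,0,0,0,0.7],
  ],
)

```text
time_s: 27.55
tcp_pos: [478.4, -297.8, 23.6]
orientation: [0.977, 2.985, -0.0]
wrist_force: [-0.6, 0.4, -3.0]
gripper_width: 0.466
finger_force: 25.0
```

>>> step_arm(
  moves=[
    [0,0,0.002,0,0,0,0.7],
    [0,0,0.001,0,0,0,0.7],
    [0,0,0.001,0,0,0,0.7],
    [0,0,0,0,0,0,0.7],
  ],
)

```text
time_s: 27.95
tcp_pos: [478.2, -297.7, 19.2]
orientation: [0.977, 2.985, -0.0]
wrist_force: [-0.2, -0.6, -2.0]
gripper_width: 0.469
finger_force: 25.0
```

>>> step_arm(
  moves=[
    [0,0,0.0005,0,0,0,0.7],
    [0,0,0,0,0,0,0.45],
    [0,0,0,0,0,0,0.3],
    [0,0,0,0,0,0,0],
    [0,0,0,0,0,0,0],
    [0,0,0,0,0,0,0],
    [0,0,0,0,0,0,0],
    [0,0,-0.02,0,0,0,0],
    [0,0,-0.03,0,0,0,0],
    [0,0,-0.04,0,0,0,0],
    [0,0,-0.04,0,0,0,0],
    [0.02,-0.03,-0.02,0,0,0,0],
    [0.025,-0.04,0,0,0,0,0],
    [0.025,-0.04,0,0,0,0,0],
    [0,0,0,0,0,0,0],
    [0,0,0,0,0,0,0],
  ],
)

```text
time_s: 29.55
tcp_pos: [355.9, -345.5, 169.0]
orientation: [0.981, 2.984, -0.0]
wrist_force: [0.7, -0.5, 0.1]
gripper_width: 1.005
finger_force: 0.0
```

```bash
python3 - <<'E'
from h import *
o=ctrl.get_obs(); print(o['tcp_pos'],o['time_s'])
for n in('top','side'):
    c=ctrl.read_camera(n); crop(c,*((130,100,320,160,2.5) if n=='top' else (130,60,240,310,1.9)),n+'5.png')
E
```

```text
[ 355.90680612 -345.464503    168.96340244] 29.55
```

View pics/side5.png

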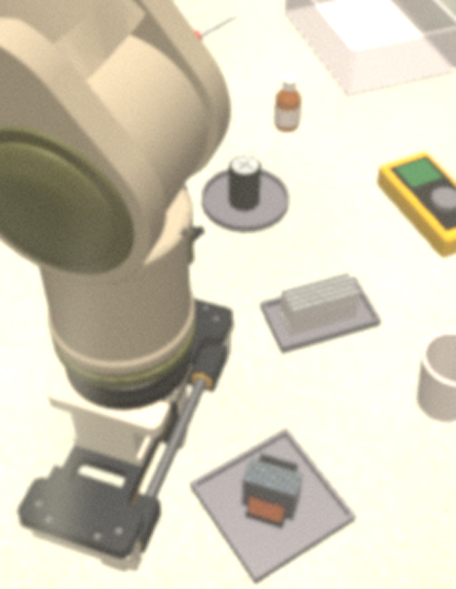

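View pics/top5.png

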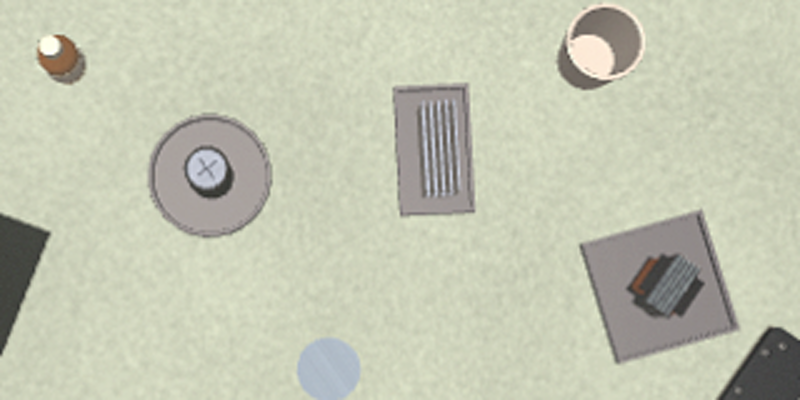

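All three parts stand upright in their own trays. Tops: capacitor (207,169), heat sink (440,147), transformer core (672,285). A quick numeric check, then hand in if the offsets are small.

```bash
python3 - <<'E'
from h import *
c=ctrl.read_camera('top')
T=lambda l:(np.array(l)+.5)/2.5-.5+[130,100]
p=[world(c,T([q]),z)[0,:2] for q,z in (((207,169),64),((440,147),49),((672,285),52))]
d=[np.linalg.norm(a-b) for a,b in zip(p,([580.7,105],[603.5,-98],[477.8,-297]))]
print(np.round(p,1),np.round(d,1))
if max(d)<9: print(ctrl.finish_job())
E
```

```text
[[ 580.   104.4]
 [ 599.9  -98.8]
 [ 477.2 -296. ]] [1.  3.7 1.1]
the job is handed in; nothing more can be done
None
```

The job is handed in: capacitor, heat sink and transformer each stand upright in their own trays, within about 4 mm of centre by the top camera, at about 30 s of robot time; no verdict was shown.

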